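Seat the vacuum cleaner's exhaust grille on its key pin

TASK

The round exhaust grille of the vacuum cleaner lies loose and raised on its spindle, turned out of line. With a fingertip in one of its openings push it round until the notch in its rim stands over the key pin, then press down on its hub until the grille is fully home, flat on the cleaner's body. Do not lift or tip up the grille, leave the things standing around alone, and take the hand away at the end.

Things in the scene. Friction and masses are not known exactly. Their poses are not given: they have to be found in the camera images.
- vacuum: Vacuum cleaner lying on its side, fixed: a red box 240 x 240 mm, 70 mm high (wheels, hose socket, handle stick out by up to 35 mm). Origin: centre of its underside; z up. In its flat top (the deck) is a round chamber, 148 mm wide, 48 mm deep, filter at the bottom, with an upright 21 mm steel spindle on its axis, which carries the grille.
- pin (a point): Tip of the key pin: steel, 10 mm thick, tapered over the upper 5 mm to 4.4 mm, standing 10.5 mm up from the deck, 83 mm from the spindle's axis towards the vacuum's +x side. Behind it (95 to 117 mm from the axis) a red boss 26 mm wide, 10 mm high marks its place. While raised, the grille's rim hides half of the pin.
- deck (a point): Point on the spindle's axis at the height of the deck (the vacuum's flat top); the underside of the grille's plate lies at this height when it is home.
- grille: Round grey grille, loose, 0.10 to 0.21 kg: plate 176 mm in diameter, 16 mm thick: rim 18 mm wide, hub of 52 mm diameter, three webs 30 mm wide along +x and 120 degrees to either side. Origin: centre of the plate's underside; z up; +x points at the notch. Its blind bore sits on the spindle with 1 mm of play. Turns very easily either way, coasts a little if pushed fast; starts 40 to 180 degrees off the pin.
- notch (a point): Notch in the grille's rim, in line with the middle of one web: a slot 14 mm wide and 13 mm deep, open at the rim. The point lies at the height of the plate's underside, 83 mm from the axis; it is over the pin when the grille is in line.
- hub_top (a point): Centre of the hub's flat round top, 36 mm in diameter, 24 mm above the plate's underside: the place to press.
- detergent: Bystander: blue bottle, 68 mm in diameter and 160 mm high, loose. Origin: centre of its underside.
- scoop_cup: Bystander: white open cup, 66 mm in diameter and 60 mm high, loose. Origin: centre of its underside.
- tablets: Bystander: pale jar with a wide white cap, 70 mm in diameter and 85 mm high, loose. Origin: centre of its underside.
- opening (a point): Middle, at the plate's underside, of the opening opposite the notch (48 mm from the axis). All three openings between the webs are alike: 26 to 70 mm from the axis, about 70 mm wide half-way out, free down to 30 mm below the deck, so a shut gripper's fingertips reach down into one and push the side of a web (16 mm high).
- bush (a joint): Rubber bush round the spindle on which the grille's hub rests, m down from its start: 0 = grille raised, underside 12 mm above the deck and 1.5 mm above the pin's tip; 0.012 = grille home. It slides down stiffly when the hub is pressed with about 6 N, and stays. If the notch is more than about 3 degrees off the pin, the grille stops on the pin instead; nearer, the taper guides it in.

How it is judged:
By the outcome, as a careful person would: the job done as asked, in the order asked, and still so for the second after the job is handed in, with the robot touching nothing.
It also fails if it takes over 64 s, if anything falls off the work surface, if the arm or the gripper's body presses on something with over 40 N, if the wrist force passes 120 N, or if a joint passes its speed limit or range.

ROBOT

A 6-joint arm with a two-finger parallel gripper is mounted at the origin on the work surface. World frame = base frame: x ahead of the robot, y to its left, z up, the work surface at z = 0. Lengths are in m, angles in rad, forces in N, time in s.
With the tool pointing down it reaches from about 0.425 to 0.95 m from the base axis. Payload 14.7 kg.
Tool frame: the origin (TCP) lies midway between the tips of the shut fingers; the grasp point (between the pads) lies 19 mm behind it; z points along the fingers, x is the direction in which the jaws open and shut, and the axes are right-handed (so a half turn about z gives the same grasp; the last joint's range is limited). The gripper opens to 85 mm and grips with 20 to 120 N. Pads are 22 mm wide; open, the fingers measure 114 mm over their backs; the gripper's body (76 mm by 85 mm) begins 54 mm behind the grasp point. The pads swing forward as they close: fully open they stand 13 mm farther back than shut.
Start: joints at [-1.357, 0.48, 1.596, -0, 1.065, -0.047], TCP at [0.168, -0.628, 0.196] pointing down, gripper open.
Joint ranges: [-2.75, 2.75], [-0.82, 2.05], [0.23, 2.67], [-1.56, 4.7], [0.09, 2.69], [-2.92, 2.92]. Speed limits (rad/s): [1.89, 1.89, 2.39, 3.01, 3.01, 3.01].

INTERFACE

Orientations are given as a rotation vector (axis times angle).
In Python, from bench import robot gives the robot as it stands.
- The arm moves only by the shell command python3 -m jog 'ROWS' [OPENING] [FORCE]. ROWS is JSON, a list of rows, each an object of numbers: "dx", "dy", "dz": the shift along the world's x, y, z in m; "rx", "ry", "rz": the turn, a rotation vector about the world's x, y, z in rad. A call has 1 to 20 rows; each row is the pose to reach, as a shift and turn from the pose commanded when the call began; what a row does not reach only later rows make up. A row lasts 1/12 s, in which the tool goes at most 41.7 mm and 7.16 degrees, less where a joint would pass 70% of its speed; a pose out of reach is approached as far as the arm can. A call with a gripper value outside its range is refused whole. OPENING is the opening, from 0 (shut) to 1 (fully open), set as the call begins (- or left out, the last holds). The fingers move at their own pace and stop on an object; FORCE is the grip in N (left out, the last holds). Time passes only in rows, so rows that repeat a pose let the fingers close. It gives the time, the measured TCP pose, the force and the opening at its end, in the units of the state.
- robot.get_obs(): the state, without advancing time (a new reading comes with each control period).
- robot.read_camera(name): name is "scene" or "top"; returns the picture (384x512x3 uint8, red, green, blue); there is no depth.
- robot.camera_info(name): a dict with "camera_matrix" (3x3 intrinsics, pixels), "dist_coeffs" ([k1, k2, p1, p2, k3] as OpenCV has them; the pictures are not rectified), "R" (3x3) and "t" (3): a world point X has camera coordinates R X + t. Camera axes: x right, y down, z forward; pixel columns grow to the right and rows downward; lengths in m; the calibration is good to about 2 mm. A picture is of the moment at which its call begins. camera_info takes no time and is no camera call.
- robot.job_done(): hands the job in, once; it reports no verdict.
The state is a dict: "time_s": time; "joints": joint angles; "dq": joint speeds; "tau": joint torques, N m; "tcp_pos": TCP position; "ee_rot": TCP orientation; "ft_force": force on the tool from outside, world axes, zero at the start; "moment": the same for the moment, N m; "opening": opening from 0.0 (shut) to 1.0 (fully open).
Only numpy, scipy, OpenCV 4.12 (cv2) and the standard library are available. Lean on these libraries where they do the work, as an engineer would, in place of code of your own. Each camera call takes 0.05 s, during which the arm holds its last target.

## Working session

There is one attempt and no reset: what is moved stays moved. The work goes in short steps, Python scripts to look and compute and a shell command to move; the robot and the scene stay as the last step left them, time stands still between calls to the robot, and variables do not carry over. Pictures are saved under pics/ and viewed, and the job is handed in when it is done.

```bash
mkdir -p pics
python3 - <<'E'
from bench import robot
import cv2,numpy as np
o=robot.get_obs();print({k:np.round(v,3) for k,v in o.items()})
for n in("scene","top"):
    im=robot.read_camera(n);cv2.imwrite(f"pics/{n}0.png",im[:,:,::-1]);i=robot.camera_info(n)
    print(n,i)
E
```

```text
{'time_s': np.float64(0.0), 'joints': array([-1.357,  0.481,  1.597,  0.   ,  1.065, -0.047]), 'dq': array([-0.   ,  0.001,  0.001, -0.002, -0.   ,  0.001]), 'tau': array([-2.0000e-03, -9.5065e+01, -4.3019e+01, -0.0000e+00,  1.2000e-02,
        0.0000e+00]), 'tcp_pos': array([ 0.168, -0.628,  0.196]), 'ee_rot': array([-2.491e+00,  1.913e+00,  1.000e-03]), 'ft_force': array([ 0.021, -0.669,  0.211]), 'moment': array([ 0.019, -0.034,  0.057]), 'opening': np.float64(0.997)}
scene {'camera_matrix': array([[394.31768056,   0.        , 260.15071967],
       [  0.        , 394.31768056, 187.13392954],
       [  0.        ,   0.        ,   1.        ]]), 'dist_coeffs': array([-0.12562964,  0.        ,  0.        ,  0.        ,  0.        ]), 'R': array([[ 0.62336937,  0.78185751,  0.0104625 ],
       [ 0.51510108, -0.40054606, -0.75778211],
       [-0.58828692,  0.4777674 , -0.65242379]]), 't': array([-0.4367509 , -0.22577657,  1.30618608])}
top {'camera_matrix': array([[386.12623087,   0.        , 260.56317821],
       [  0.        , 386.12623087, 182.79666506],
       [  0.        ,   0.        ,   1.        ]]), 'dist_coeffs': array([0.0420022, 0.       , 0.       , 0.       , 0.       ]), 'R': array([[-0.02624998, -0.99959441,  0.01104369],
       [-0.9952643 ,  0.02509873, -0.0939097 ],
       [ 0.09359443, -0.01345652, -0.99551946]]), 't': array([0.08734378, 0.6392733 , 1.01332536])}
```

View pics/scene0.png

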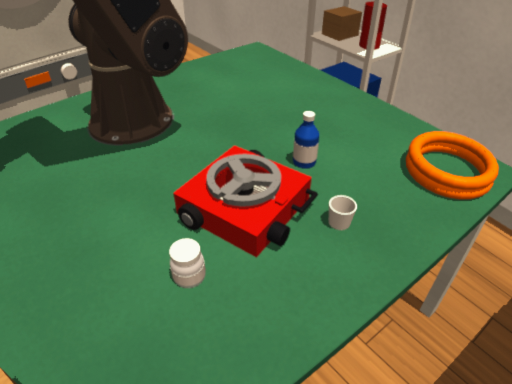

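View pics/top0.png

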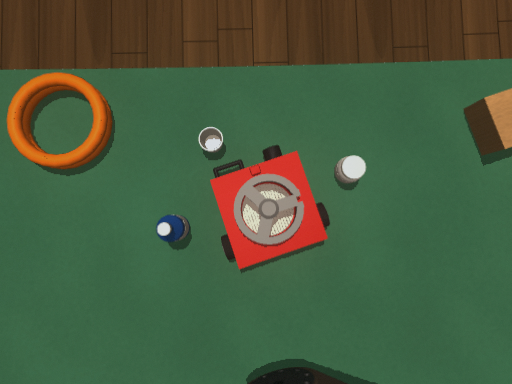

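The top view shows the grille centred near (269,209), the boss near (255,170) and a possible notch near (299,199). I'll enlarge it and measure.

```bash
cat > h.py <<'E'
from bench import robot
import cv2,numpy as np
def snap(n,tag):
    im=robot.read_camera(n)[:,:,::-1].copy();cv2.imwrite(f"pics/{n}{tag}.png",im);return im
def ray(n,uv,z):
    i=robot.camera_info(n);uv=np.array(uv,float).reshape(-1,1,2)
    p=cv2.undistortPoints(uv,i["camera_matrix"],i["dist_coeffs"])[:,0]
    d=np.c_[p,np.ones(len(p))]@i["R"];c=-i["R"].T@i["t"]
    return c+d*((z-c[2])/d[:,2])[:,None]
def proj(n,X):
    i=robot.camera_info(n)
    return cv2.projectPoints(np.array(X,float).reshape(-1,1,3),cv2.Rodrigues(i["R"])[0],i["t"],i["camera_matrix"],i["dist_coeffs"])[0][:,0]
def crop(im,u0,v0,u1,v1,name,s=6):
    cv2.imwrite("pics/"+name,cv2.resize(im[v0:v1,u0:u1],None,fx=s,fy=s,interpolation=cv2.INTER_CUBIC))
E
python3 - <<'E'
from h import *
t=cv2.imread("pics/top0.png");s=cv2.imread("pics/scene0.png")
crop(t,205,140,335,240,"ct0.png");crop(s,170,140,300,240,"cs0.png")
hsv=cv2.cvtColor(t,cv2.COLOR_BGR2HSV)
red=((hsv[...,1]>180)&((hsv[...,0]<8)|(hsv[...,0]>172))&(hsv[...,2]>150)).astype(np.uint8)
red[:, :200]=0;red[:140]=0
c=max(cv2.findContours(red,0,2)[0],key=cv2.contourArea);print(cv2.minAreaRect(c),cv2.boxPoints(cv2.minAreaRect(c)))
b=cv2.boxPoints(cv2.minAreaRect(c));print(ray("top",b,.07).round(4), ray("top",b,.07).mean(0))
g=((hsv[...,1]<60)&(hsv[...,2]>70)&(hsv[...,2]<190)).astype(np.uint8)
g[:, :225]=0;g[:,312:]=0;g[:165]=0;g[255:]=0
cs=cv2.findContours(g,0,1)[0];c=max(cs,key=cv2.contourArea);h=cv2.convexHull(c)
e=cv2.fitEllipse(h);print(e,ray("top",e[0],.098))
h=ray("top",h[:,0],.098)[:,:2];cc,r=cv2.minEnclosingCircle(h.astype(np.float32));print(cc,r)
E
```

```text
((268.3000183105469, 209.39999389648438), (93.9196548461914, 93.28720092773438), 71.56504821777344) [[209.20001 179.59999]
 [297.7     150.09999]
 [327.40002 239.2    ]
 [238.90002 268.7    ]]
[[ 0.6492  0.2043  0.07  ]
 [ 0.721  -0.028   0.07  ]
 [ 0.4882 -0.0958  0.07  ]
 [ 0.4202  0.1321  0.07  ]] [0.56964912 0.0531219  0.07      ]
((268.34039306640625, 208.70465087890625), (68.92288970947266, 69.4936752319336), 82.58026885986328) [[0.5691637  0.05400813 0.098     ]]
(0.5706655979156494, 0.05385692045092583) 0.08764854818582535
```

View pics/ct0.png

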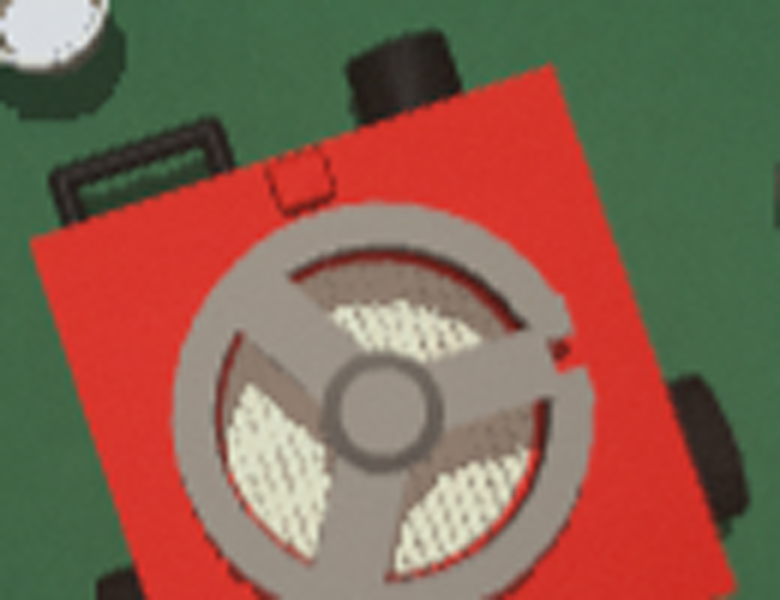

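View pics/cs0.png

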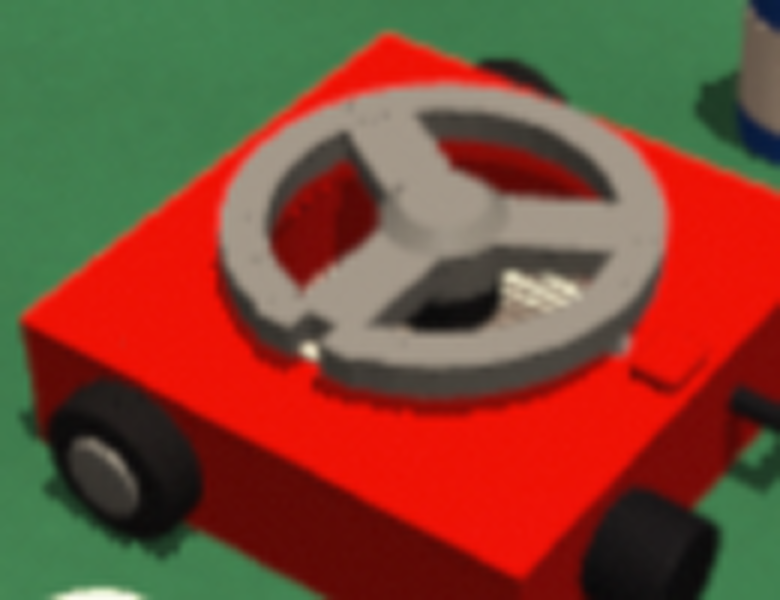

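```bash
cat >> h.py <<'E'
def grille(t,zt=.098,zh=.106,C0=None,guess=None,win=(225,165,312,255)):
    """web angles from top view: sample annulus r=32..66mm around C0 at plate top"""
    hsv=cv2.cvtColor(t,cv2.COLOR_BGR2HSV).astype(float)
    a=np.radians(np.arange(0,360,.25));out={}
    for r in (.035,.04,.045,.05,.055,.06,.078,.080,.082,.084):
        X=np.c_[C0[0]+r*np.cos(a),C0[1]+r*np.sin(a),np.full(len(a),zt)]
        p=proj("top",X).astype(np.float32)
        v=cv2.remap(t,p[None,:,0],p[None,:,1],cv2.INTER_LINEAR)[0].astype(float)
        out[r]=v
    return np.degrees(a),out
E
python3 - <<'E'
from h import *
t=cv2.imread("pics/top0.png")
hsv=cv2.cvtColor(t,cv2.COLOR_BGR2HSV)
red=((hsv[...,1]>180)&((hsv[...,0]<8)|(hsv[...,0]>172))&(hsv[...,2]>150)).astype(np.uint8)
red[:, :200]=0;red[:140]=0
c=max(cv2.findContours(red,0,1)[0],key=cv2.contourArea)[:,0]
b=cv2.boxPoints(cv2.minAreaRect(c))
W=ray("top",c.astype(float),.07)[:,:2];B=ray("top",b,.07)[:,:2]
for k in range(4):
    p,q=B[k],B[(k+1)%4];L=np.linalg.norm(q-p);d=(q-p)/L;n=np.array([-d[1],d[0]])
    s=(W-p)@d;e=(W-p)@n
    P=W[(abs(e)<.006)&(s>.02)&(s<L-.02)]
    l=cv2.fitLine(P.astype(np.float32),cv2.DIST_HUBER,0,.01,.01).ravel();print(k,len(P),np.degrees(np.arctan2(l[1],l[0])),l[2:])
# hub circle
g=cv2.cvtColor(t,cv2.COLOR_BGR2GRAY)
print("boss dir",ray("top",[[255.2,170]],.08))
for C in [(.5695,.0535)]:
    ang,o=grille(t,C0=C)
    ref=np.array([t[212,240],t[205,238]]).mean(0);print(ref)
    for r,v in o.items():
        sat=(v.max(1)-v.min(1));m=(sat<28)&(v.max(1)>125)&(v.max(1)<185)
        ed=np.flatnonzero(np.diff(m.astype(int)));print(r,ang[ed])
cr=cv2.resize(t[165:255,225:312],None,fx=7,fy=7,interpolation=cv2.INTER_CUBIC)
for r in (26,18): 
    pass
def circ(r,z,C,col):
    a=np.linspace(0,2*np.pi,100);p=(proj("top",np.c_[C[0]+r*np.cos(a),C[1]+r*np.sin(a),a*0+z])-[225,165]+.5)*7
    cv2.polylines(cr,[p.astype(int)],True,col,1)
circ(.088,.098,(.5695,.0535),(0,255,0));circ(.018,.106,(.5695,.0535),(255,0,0))
cv2.imwrite("pics/ov0.png",cr[:600])
E
```

```text
0 74 -72.98781 [0.67723423 0.10998868]
1 74 17.28316 [ 0.6040619 -0.0590606]
2 73 -72.549255 [0.456973   0.01879243]
3 74 17.165325 [0.5353027  0.16708708]
boss dir [[0.67003658 0.08449619 0.08      ]]
[134.5 146.  155.5]
0.035 [ 19.5   72.5  131.   132.   132.25 132.75 133.25 134.   137.   191.75
 218.25 218.5  218.75 219.75 221.25 222.75 261.   314.   329.   331.25]
0.04 [ 10.5   12.25  21.75  69.75  91.25  92.25 141.   188.   265.   309.5
 320.75 322.75]
0.045 [  1.5    1.75   2.     2.25   2.5   11.75  14.25  26.    66.5   84.25
  84.75 145.25 185.25 191.25 192.25 230.25 230.5  230.75 231.5  240.
 240.75 267.75 307.   313.25 314.75 340.   344.   352.5  354.75 355.75
 356.   358.25]
0.05 [ 28.25  65.5   79.75  80.25 147.5  183.75 209.25 210.25 268.75 306.
 318.25 323.5 ]
0.055 [ 29.25  63.5   76.    77.25 148.25 181.75 184.   184.75 191.5  193.5
 193.75 194.25 215.   217.   270.5  303.75]
0.06 [ 31.75  61.75  80.    80.75  81.    82.    82.75  83.   150.25 180.5
 183.   183.25 186.   186.5  201.   201.25 201.5  201.75 221.   223.
 273.25 300.5 ]
0.078 [279.25 293.5 ]
0.08 [279.25 293.  ]
0.082 [280.   292.75]
0.084 [280.   293.25]
```

View pics/ov0.png

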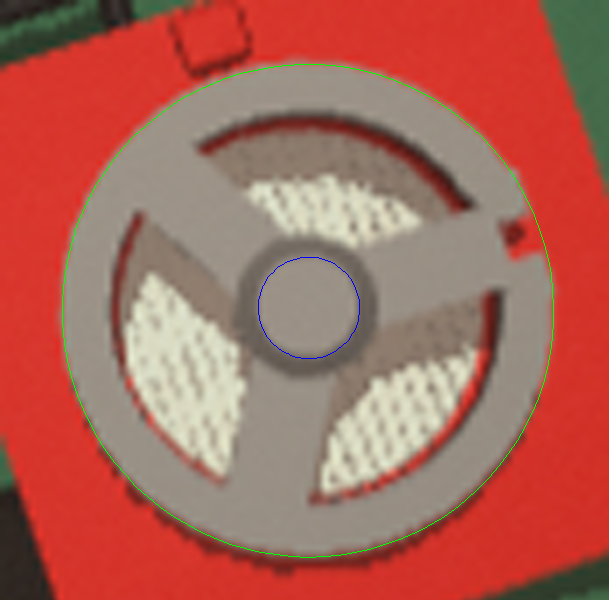

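Axis is at (0.5695, 0.0535), the notch at about -73.3° and the pin at about 17.2°. The notched web therefore has to be pushed about +90.5° CCW. I'll go above the opening on its clockwise side and shut the gripper on the way.

```bash
python3 -m jog '[{"dx":0.368,"dy":0.645,"dz":-0.02,"rz":0.03},{"dx":0.368,"dy":0.645,"dz":-0.02,"rz":0.03},{"dx":0.368,"dy":0.645,"dz":-0.02,"rz":0.03},{"dx":0.368,"dy":0.645,"dz":-0.02,"rz":0.03},{"dx":0.368,"dy":0.645,"dz":-0.02,"rz":0.03},{"dx":0.368,"dy":0.645,"dz":-0.02,"rz":0.03},{"dx":0.368,"dy":0.645,"dz":-0.02,"rz":0.03},{"dx":0.368,"dy":0.645,"dz":-0.02,"rz":0.03},{"dx":0.368,"dy":0.645,"dz":-0.02,"rz":0.03},{"dx":0.368,"dy":0.645,"dz":-0.02,"rz":0.03},{"dx":0.368,"dy":0.645,"dz":-0.02,"rz":0.03},{"dx":0.368,"dy":0.645,"dz":-0.02,"rz":0.03},{"dx":0.368,"dy":0.645,"dz":-0.02,"rz":0.03},{"dx":0.368,"dy":0.645,"dz":-0.02,"rz":0.03},{"dx":0.368,"dy":0.645,"dz":-0.02,"rz":0.03},{"dx":0.368,"dy":0.645,"dz":-0.02,"rz":0.03},{"dx":0.368,"dy":0.645,"dz":-0.02,"rz":0.03},{"dx":0.368,"dy":0.645,"dz":-0.02,"rz":0.03},{"dx":0.368,"dy":0.645,"dz":-0.02,"rz":0.03},{"dx":0.368,"dy":0.645,"dz":-0.02,"rz":0.03}]' 0 20
```

```text
$[0]: bad value
```

```bash
python3 -m jog '[{"dx":0.184,"dy":0.322,"dz":-0.01},{"dx":0.184,"dy":0.322,"dz":-0.01},{"dx":0.184,"dy":0.322,"dz":-0.01},{"dx":0.184,"dy":0.322,"dz":-0.01},{"dx":0.184,"dy":0.322,"dz":-0.01},{"dx":0.184,"dy":0.322,"dz":-0.01},{"dx":0.184,"dy":0.322,"dz":-0.01},{"dx":0.184,"dy":0.322,"dz":-0.01},{"dx":0.184,"dy":0.322,"dz":-0.01}]' 0 20; python3 -c "
from bench import robot;print(robot.get_obs()['time_s'])"
```

```text
0.1$[0]: bad value
```

```bash
python3 -m jog --help; python3 -m jog '[{"dx":0.03,"dy":0.03,"dz":0.0,"rx":0,"ry":0,"rz":0}]' 0 20
```

```text
time_s: 0.18
tcp_pos: [0.1939, -0.6022, 0.1956]
ee_rot: [2.486, -1.917, 0.001]
ft_force: [-0.3, 0.9, -0.2]
opening: 0.886invalid input: not JSON, or not a number
```

```bash
python3 -m jog '[{"dx":0.15,"dy":0.26,"dz":0.0,"rx":0,"ry":0,"rz":0},{"dx":0.15,"dy":0.26,"dz":0.0,"rx":0,"ry":0,"rz":0},{"dx":0.15,"dy":0.26,"dz":0.0,"rx":0,"ry":0,"rz":0},{"dx":0.15,"dy":0.26,"dz":0.0,"rx":0,"ry":0,"rz":0},{"dx":0.15,"dy":0.26,"dz":0.0,"rx":0,"ry":0,"rz":0},{"dx":0.15,"dy":0.26,"dz":0.0,"rx":0,"ry":0,"rz":0},{"dx":0.15,"dy":0.26,"dz":0.0,"rx":0,"ry":0,"rz":0},{"dx":0.15,"dy":0.26,"dz":0.0,"rx":0,"ry":0,"rz":0}]'
```

```text
time_s: 0.85
tcp_pos: [0.3485, -0.3336, 0.1959]
ee_rot: [-2.492, 1.91, 0.002]
ft_force: [0.2, 0.2, -0.0]
opening: 0.0
```

```bash
python3 -m jog '[{"dx":0.188,"dy":0.355,"dz":-0.03,"rx":0,"ry":0,"rz":0.03},{"dx":0.188,"dy":0.355,"dz":-0.03,"rx":0,"ry":0,"rz":0.03},{"dx":0.188,"dy":0.355,"dz":-0.03,"rx":0,"ry":0,"rz":0.03},{"dx":0.188,"dy":0.355,"dz":-0.03,"rx":0,"ry":0,"rz":0.03},{"dx":0.188,"dy":0.355,"dz":-0.03,"rx":0,"ry":0,"rz":0.03},{"dx":0.188,"dy":0.355,"dz":-0.03,"rx":0,"ry":0,"rz":0.03},{"dx":0.188,"dy":0.355,"dz":-0.03,"rx":0,"ry":0,"rz":0.03},{"dx":0.188,"dy":0.355,"dz":-0.03,"rx":0,"ry":0,"rz":0.03},{"dx":0.188,"dy":0.355,"dz":-0.03,"rx":0,"ry":0,"rz":0.03},{"dx":0.188,"dy":0.355,"dz":-0.03,"rx":0,"ry":0,"rz":0.03},{"dx":0.188,"dy":0.355,"dz":-0.03,"rx":0,"ry":0,"rz":0.03},{"dx":0.188,"dy":0.355,"dz":-0.03,"rx":0,"ry":0,"rz":0.03},{"dx":0.188,"dy":0.355,"dz":-0.03,"rx":0,"ry":0,"rz":0.03}]'
python3 - <<'E'
from h import *
o=robot.get_obs();R=cv2.Rodrigues(o['ee_rot'])[0];print(o['tcp_pos'],np.degrees(np.arctan2(R[1,0],R[0,0])),R[:,2])
s=snap("scene",1);crop(s,150,100,300,220,"cs1.png",5)
print(proj("scene",[o['tcp_pos']]))
E
```

```text
time_s: 1.93
tcp_pos: [0.5345, 0.0161, 0.1658]
ee_rot: [2.52, -1.875, -0.001]
ft_force: [-0.2, 0.1, -0.3]
opening: 0.001
[0.53454486 0.01614013 0.1658033 ] -73.30458635473852 [-9.51248155e-04 -1.82001062e-04 -9.99999531e-01]
[[220.7879688  150.70135458]]
```

View pics/cs1.png

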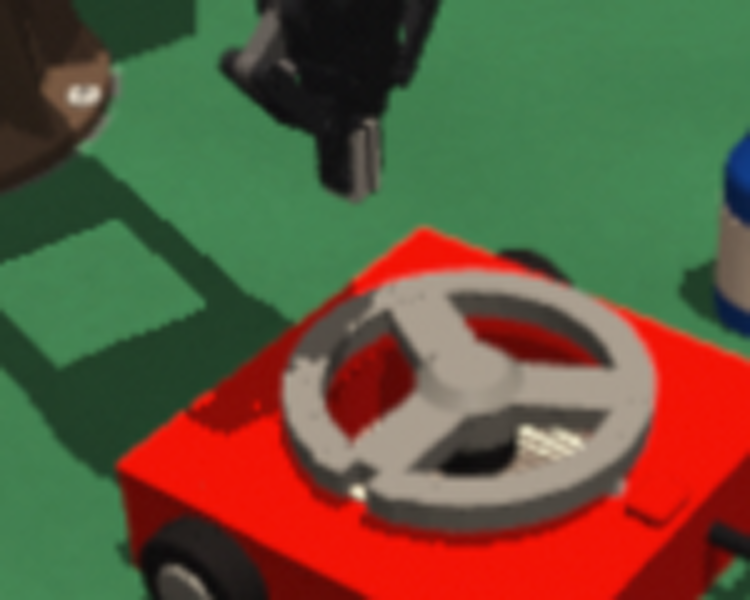

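The shut fingertips are at about (355,195) in the crop, above the left opening. I'll lower them into it, to z≈0.078.

```bash
python3 -m jog '[{"dx":0,"dy":0,"dz":-0.03,"rx":0,"ry":0,"rz":0},{"dx":0,"dy":0,"dz":-0.05,"rx":0,"ry":0,"rz":0},{"dx":0,"dy":0,"dz":-0.065,"rx":0,"ry":0,"rz":0},{"dx":0,"dy":0,"dz":-0.078,"rx":0,"ry":0,"rz":0},{"dx":0,"dy":0,"dz":-0.088,"rx":0,"ry":0,"rz":0},{"dx":0,"dy":0,"dz":-0.088,"rx":0,"ry":0,"rz":0},{"dx":0,"dy":0,"dz":-0.088,"rx":0,"ry":0,"rz":0}]'
python3 - <<'E'
from h import *
s=snap("scene",2);crop(s,150,110,300,230,"cs2.png",5)
C=np.array([.5695,.0535])
for th in (-73.3,-60,-45,-30,-15,0,10,17.2):
    t=np.radians(th);R=np.array([[np.cos(t),-np.sin(t)],[np.sin(t),np.cos(t)]])
    print(th,(C+R@[.04,-.026]-[.5365,.0175]).round(4), np.radians(th+73.3).round(3))
E
```

```text
time_s: 2.57
tcp_pos: [0.5348, 0.0157, 0.0781]
ee_rot: [2.519, -1.877, -0.001]
ft_force: [-0.5, 0.4, 1.0]
opening: -0.002
-73.3 [ 0.0196 -0.0098] 0.0
-60 [ 0.0305 -0.0116] 0.232
-45 [ 0.0429 -0.0107] 0.494
-30 [ 0.0546 -0.0065] 0.756
-15 [0.0649 0.0005] 1.018
0 [0.073 0.01 ] 1.279
10 [0.0769 0.0173] 1.454
17.2 [0.0789 0.023 ] 1.58
```

View pics/cs2.png

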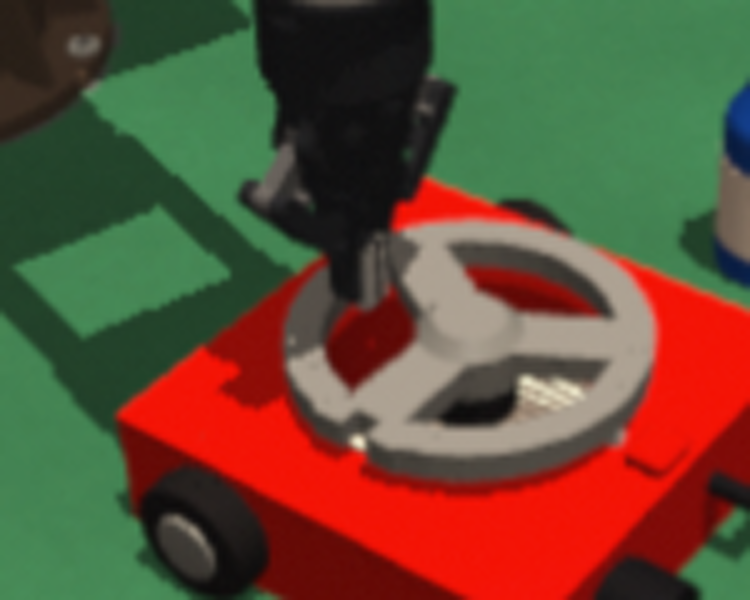

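Fingers are inside the opening. First part of the arc, to about -15°.

```bash
python3 -m jog '[{"dx":0.006,"dy":-0.002,"dz":0,"rx":0,"ry":0,"rz":0},{"dx":0.013,"dy":-0.005,"dz":0,"rx":0,"ry":0,"rz":0},{"dx":0.018,"dy":-0.007,"dz":0,"rx":0,"ry":0,"rz":0},{"dx":0.0215,"dy":-0.008,"dz":0,"rx":0,"ry":0,"rz":0},{"dx":0.0240,"dy":-0.0087,"dz":0,"rx":0,"ry":0,"rz":0.058},{"dx":0.0268,"dy":-0.0092,"dz":0,"rx":0,"ry":0,"rz":0.116},{"dx":0.0295,"dy":-0.0096,"dz":0,"rx":0,"ry":0,"rz":0.174},{"dx":0.0322,"dy":-0.0098,"dz":0,"rx":0,"ry":0,"rz":0.232},{"dx":0.0353,"dy":-0.0098,"dz":0,"rx":0,"ry":0,"rz":0.297},{"dx":0.0385,"dy":-0.0097,"dz":0,"rx":0,"ry":0,"rz":0.363},{"dx":0.0416,"dy":-0.0094,"dz":0,"rx":0,"ry":0,"rz":0.428},{"dx":0.0446,"dy":-0.0089,"dz":0,"rx":0,"ry":0,"rz":0.494},{"dx":0.0477,"dy":-0.0082,"dz":0,"rx":0,"ry":0,"rz":0.56},{"dx":0.0507,"dy":-0.0072,"dz":0,"rx":0,"ry":0,"rz":0.625},{"dx":0.0536,"dy":-0.0061,"dz":0,"rx":0,"ry":0,"rz":0.69},{"dx":0.0563,"dy":-0.0047,"dz":0,"rx":0,"ry":0,"rz":0.756},{"dx":0.0563,"dy":-0.0047,"dz":0,"rx":0,"ry":0,"rz":0.756},{"dx":0.0563,"dy":-0.0047,"dz":0,"rx":0,"ry":0,"rz":0.756}]'
python3 - <<'E'
from h import *
o=robot.get_obs();R=cv2.Rodrigues(o['ee_rot'])[0];print(o['tcp_pos'],np.degrees(np.arctan2(R[1,0],R[0,0])),o['ft_force'])
s=snap("scene",3);crop(s,150,110,300,230,"cs3.png",5)
E
```

```text
time_s: 4.12
tcp_pos: [0.5916, 0.0117, 0.0781]
ee_rot: [-3.034, 0.817, -0.0]
ft_force: [0.3, 0.6, 0.7]
opening: 0.001
[0.59163232 0.01169267 0.07809091] -30.136387153678825 [0.26165024 0.60919037 0.72681424]
```

View pics/cs3.png

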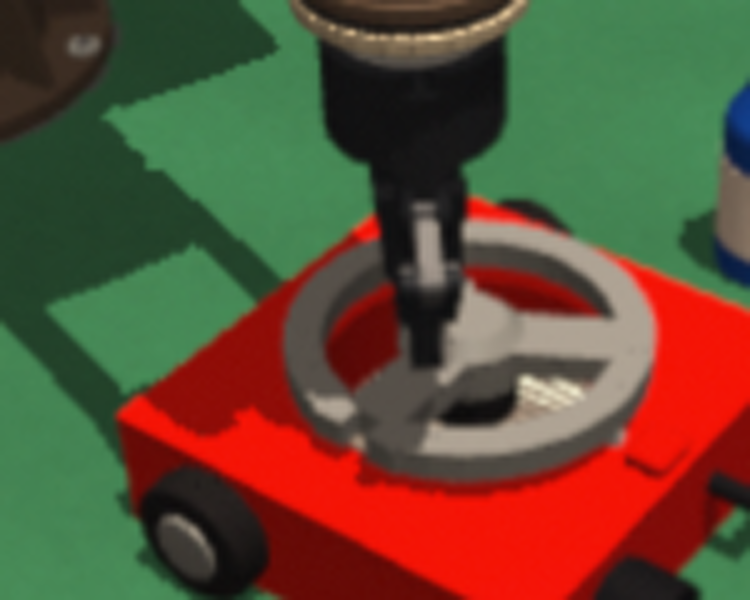

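Run:
```python
from h import *
t=snap("top",3);crop(t,205,150,335,250,"ct3.png")
print(proj("scene",[[.5916,.0117,.078]]),(proj("scene",[[.5916,.0117,.078]])-[150,110])*5)
for th in(-73.3,-30):
  a=np.radians(th);print(th,(proj("scene",[[.5695+.083*np.cos(a),.0535+.083*np.sin(a),.098]])-[150,110])*5)
```

```text
[[235.10983364 193.68055734]] [[425.54916819 418.40278669]]
-73.3 [[358.08819125 421.46419609]]
-30 [[490.6987444  443.46791219]]
```

View pics/ct3.png

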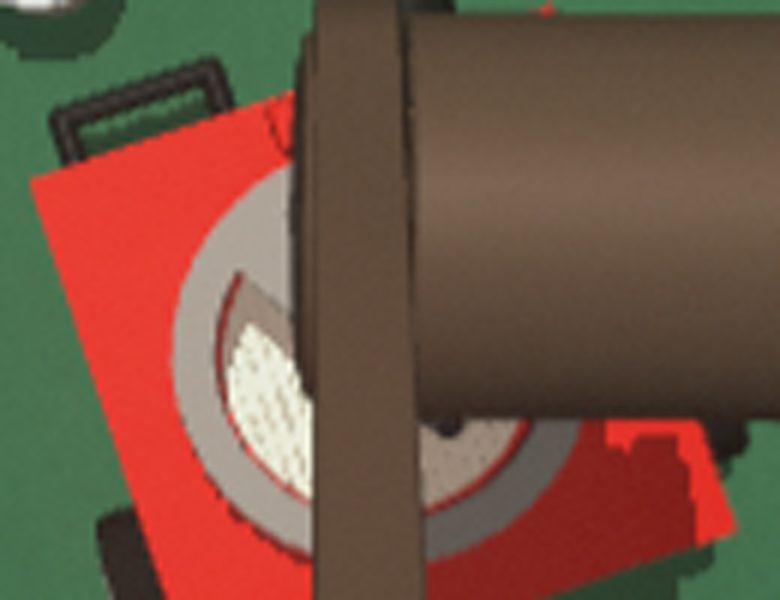

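The grille has not turned: the notch is still at (358,421), the -73° position. The visible fingertip also ends well above the projected TCP. I'll work out the tip's real height from the pixels.

Run:
```python
from h import *
for nm,X,crop0 in(("1",[.5345,.0161,.1658],(150,100)),("2",[.5348,.0157,.0781],(150,110)),("3",[.5916,.0117,.0781],(150,110))):
  for dz in(0,.01,.02,.03,.04):
    print(nm,dz,((proj("scene",[np.array(X)+[0,0,dz]])-crop0)*5)[0].round(0))
s=cv2.imread("pics/scene3.png");crop(s,210,140,270,200,"cs3b.png",10)
s=cv2.imread("pics/scene1.png");crop(s,190,100,250,160,"cs1b.png",10)
```

```text
1 0 [354. 253.]
1 0.01 [353. 235.]
1 0.02 [351. 217.]
1 0.03 [350. 198.]
1 0.04 [349. 179.]
2 0 [363. 353.]
2 0.01 [362. 337.]
2 0.02 [361. 321.]
2 0.03 [360. 304.]
2 0.04 [359. 287.]
3 0 [426. 418.]
3 0.01 [425. 402.]
3 0.02 [424. 386.]
3 0.03 [423. 369.]
3 0.04 [423. 352.]
```

View pics/cs3b.png

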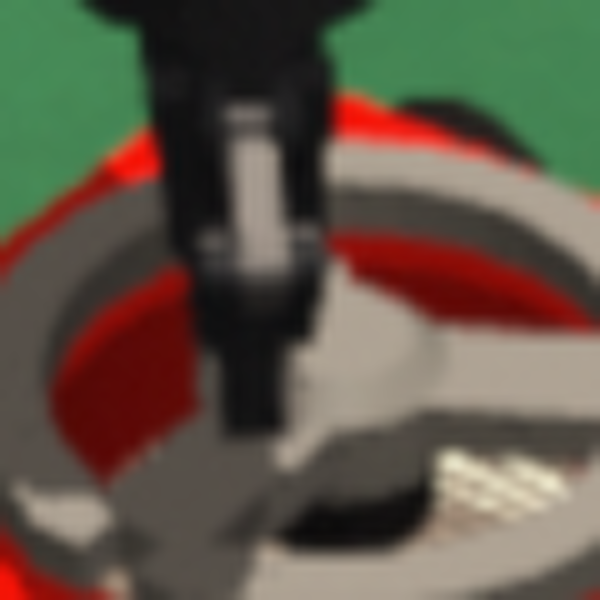

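View pics/cs1b.png

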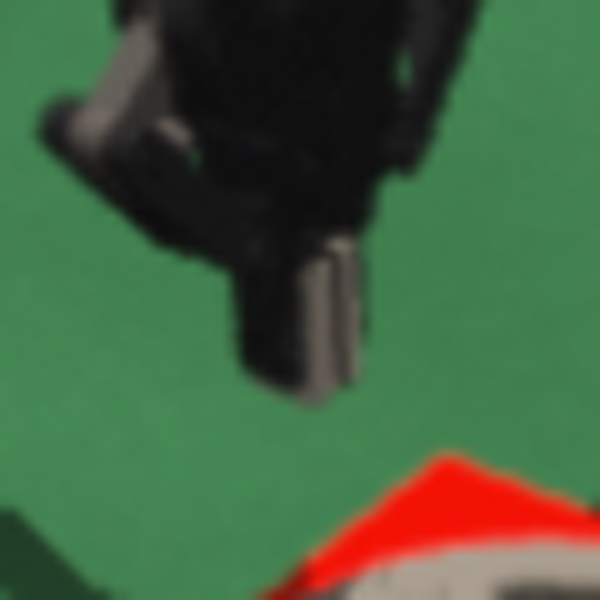

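Across all three pictures the real fingertips are about 28-30 mm above the reported TCP, so they passed over the web without touching it. I'll go back to the opening and lower to TCP z≈0.050.

```bash
python3 -m jog '[{"dx":0,"dy":0,"dz":0.02,"rx":0,"ry":0,"rz":-0.12},{"dx":-0.02,"dy":0.001,"dz":0.02,"rx":0,"ry":0,"rz":-0.24},{"dx":-0.0563,"dy":0.0047,"dz":0.02,"rx":0,"ry":0,"rz":-0.36},{"dx":-0.0563,"dy":0.0047,"dz":0.02,"rx":0,"ry":0,"rz":-0.48},{"dx":-0.0563,"dy":0.0047,"dz":0.02,"rx":0,"ry":0,"rz":-0.6},{"dx":-0.0563,"dy":0.0047,"dz":0.02,"rx":0,"ry":0,"rz":-0.7},{"dx":-0.0563,"dy":0.0047,"dz":0.02,"rx":0,"ry":0,"rz":-0.756},{"dx":-0.0563,"dy":0.0047,"dz":0.01,"rx":0,"ry":0,"rz":-0.756},{"dx":-0.0563,"dy":0.0047,"dz":0,"rx":0,"ry":0,"rz":-0.756},{"dx":-0.0563,"dy":0.0047,"dz":-0.004,"rx":0,"ry":0,"rz":-0.756},{"dx":-0.0563,"dy":0.0047,"dz":-0.008,"rx":0,"ry":0,"rz":-0.756},{"dx":-0.0563,"dy":0.0047,"dz":-0.012,"rx":0,"ry":0,"rz":-0.756},{"dx":-0.0563,"dy":0.0047,"dz":-0.012,"rx":0,"ry":0,"rz":-0.756}]'
python3 - <<'E'
from h import *
o=robot.get_obs();R=cv2.Rodrigues(o['ee_rot'])[0];print(o['tcp_pos'],np.degrees(np.arctan2(R[1,0],R[0,0])),o['ft_force'])
s=snap("scene",4);crop(s,190,130,270,200,"cs4.png",8)
t=snap("top",4);crop(t,205,140,335,240,"ct4.png")
E
```

```text
time_s: 5.3
tcp_pos: [0.5346, 0.0164, 0.0651]
ee_rot: [2.52, -1.875, -0.002]
ft_force: [-0.3, 0.0, 0.2]
opening: -0.003
[0.53456274 0.01644947 0.06512312] -73.3112937257541 [-0.31758328  0.04016118  0.24139339]
```

View pics/cs4.png

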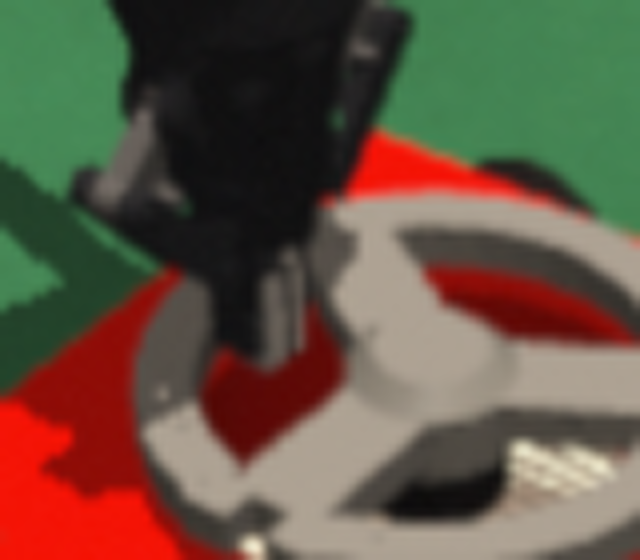

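View pics/ct4.png

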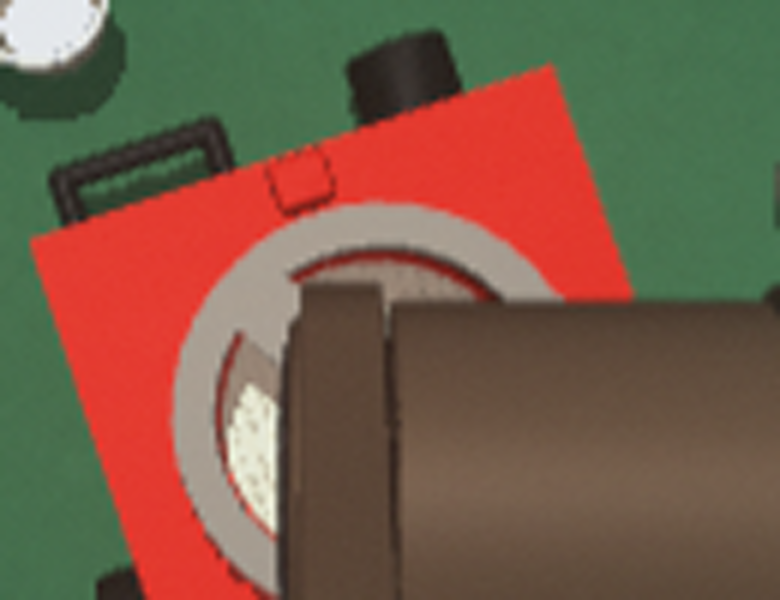

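The tip is inside the opening, clear of the rim and web, and the grille hasn't moved. Lowering 18 mm more.

```bash
python3 -m jog '[{"dx":0,"dy":0,"dz":-0.004,"rx":0,"ry":0,"rz":0},{"dx":0,"dy":0,"dz":-0.008,"rx":0,"ry":0,"rz":0},{"dx":0,"dy":0,"dz":-0.013,"rx":0,"ry":0,"rz":0},{"dx":0,"dy":0,"dz":-0.018,"rx":0,"ry":0,"rz":0},{"dx":0,"dy":0,"dz":-0.018,"rx":0,"ry":0,"rz":0}]'
python3 - <<'E'
from h import *
s=snap("scene",5);crop(s,190,130,270,200,"cs5.png",8)
E
```

```text
time_s: 5.82
tcp_pos: [0.5344, 0.0165, 0.047]
ee_rot: [2.519, -1.876, -0.002]
ft_force: [-0.2, -0.2, -0.2]
opening: 0.001
```

View pics/cs5.png

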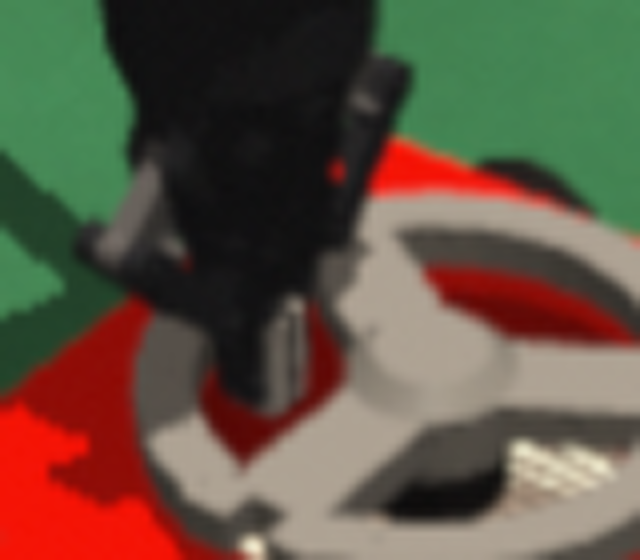

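Tip is down in the opening. Pushing the first part again.

```bash
python3 -m jog '[{"dx":0.006,"dy":-0.002,"dz":0,"rx":0,"ry":0,"rz":0},{"dx":0.013,"dy":-0.005,"dz":0,"rx":0,"ry":0,"rz":0},{"dx":0.018,"dy":-0.007,"dz":0,"rx":0,"ry":0,"rz":0},{"dx":0.0215,"dy":-0.008,"dz":0,"rx":0,"ry":0,"rz":0},{"dx":0.0240,"dy":-0.0087,"dz":0,"rx":0,"ry":0,"rz":0.058},{"dx":0.0268,"dy":-0.0092,"dz":0,"rx":0,"ry":0,"rz":0.116},{"dx":0.0295,"dy":-0.0096,"dz":0,"rx":0,"ry":0,"rz":0.174},{"dx":0.0322,"dy":-0.0098,"dz":0,"rx":0,"ry":0,"rz":0.232},{"dx":0.0322,"dy":-0.0098,"dz":0,"rx":0,"ry":0,"rz":0.232}]'
python3 - <<'E'
from h import *
o=robot.get_obs();print(o['ft_force'])
s=snap("scene",6);crop(s,180,130,290,210,"cs6.png",7)
E
```

```text
time_s: 6.62
tcp_pos: [0.5682, 0.0064, 0.0482]
ee_rot: [-2.722, 1.568, -0.001]
ft_force: [0.3, -0.1, -0.5]
opening: 0.002
[ 0.34935097 -0.136636   -0.46917349]
```

View pics/cs6.png

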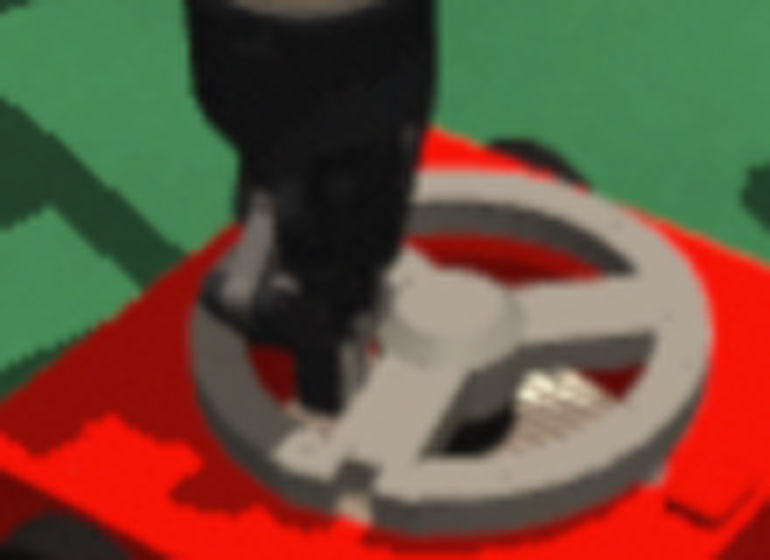

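The grille now turns: the notch is at (355,475) in the crop. Continuing at the same pace.

```bash
python3 -m jog '[{"dx":0.0031,"dy":0.0,"dz":0,"rx":0,"ry":0,"rz":0.065},{"dx":0.0063,"dy":0.0001,"dz":0,"rx":0,"ry":0,"rz":0.131},{"dx":0.0094,"dy":0.0004,"dz":0,"rx":0,"ry":0,"rz":0.196},{"dx":0.0124,"dy":0.0009,"dz":0,"rx":0,"ry":0,"rz":0.262},{"dx":0.0155,"dy":0.0016,"dz":0,"rx":0,"ry":0,"rz":0.328},{"dx":0.0185,"dy":0.0026,"dz":0,"rx":0,"ry":0,"rz":0.393},{"dx":0.0214,"dy":0.0037,"dz":0,"rx":0,"ry":0,"rz":0.458},{"dx":0.0241,"dy":0.0051,"dz":0,"rx":0,"ry":0,"rz":0.524},{"dx":0.0269,"dy":0.0067,"dz":0,"rx":0,"ry":0,"rz":0.59},{"dx":0.0296,"dy":0.0084,"dz":0,"rx":0,"ry":0,"rz":0.655},{"dx":0.0321,"dy":0.0102,"dz":0,"rx":0,"ry":0,"rz":0.72},{"dx":0.0344,"dy":0.0121,"dz":0,"rx":0,"ry":0,"rz":0.786},{"dx":0.0367,"dy":0.0144,"dz":0,"rx":0,"ry":0,"rz":0.851},{"dx":0.0388,"dy":0.0168,"dz":0,"rx":0,"ry":0,"rz":0.917},{"dx":0.0407,"dy":0.0192,"dz":0,"rx":0,"ry":0,"rz":0.982},{"dx":0.0425,"dy":0.0216,"dz":0,"rx":0,"ry":0,"rz":1.047},{"dx":0.0425,"dy":0.0216,"dz":0,"rx":0,"ry":0,"rz":1.047},{"dx":0.0425,"dy":0.0216,"dz":0,"rx":0,"ry":0,"rz":1.047}]'
python3 - <<'E'
from h import *
o=robot.get_obs();R=cv2.Rodrigues(o['ee_rot'])[0];print(o['tcp_pos'],np.degrees(np.arctan2(R[1,0],R[0,0])),o['ft_force'])
s=snap("scene",7);crop(s,180,130,290,210,"cs7.png",7)
t=snap("top",7);crop(t,205,140,335,240,"ct7.png")
E
```

```text
time_s: 8.17
tcp_pos: [0.6098, 0.0283, 0.0481]
ee_rot: [3.142, -0.007, -0.0]
ft_force: [-0.2, 0.5, -0.2]
opening: -0.001
[0.60975956 0.02827846 0.04812429] -0.24792185424217672 [-0.1789223   0.49364976 -0.162758  ]
```

View pics/cs7.png

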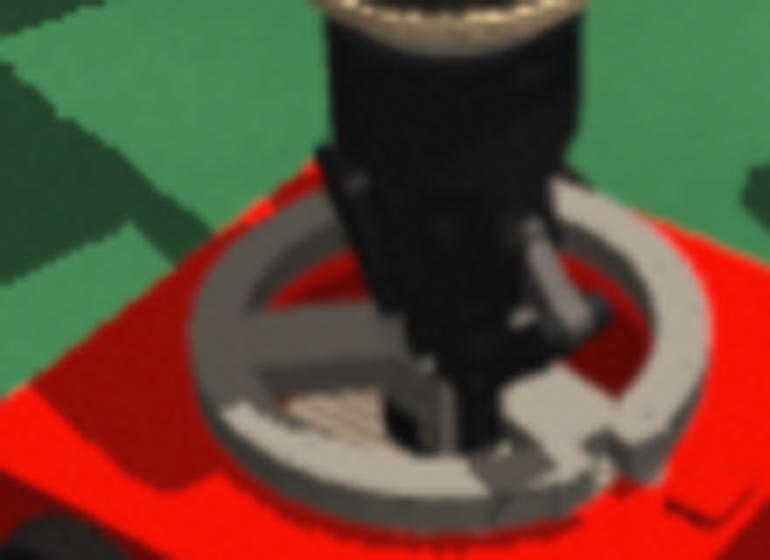

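View pics/ct7.png

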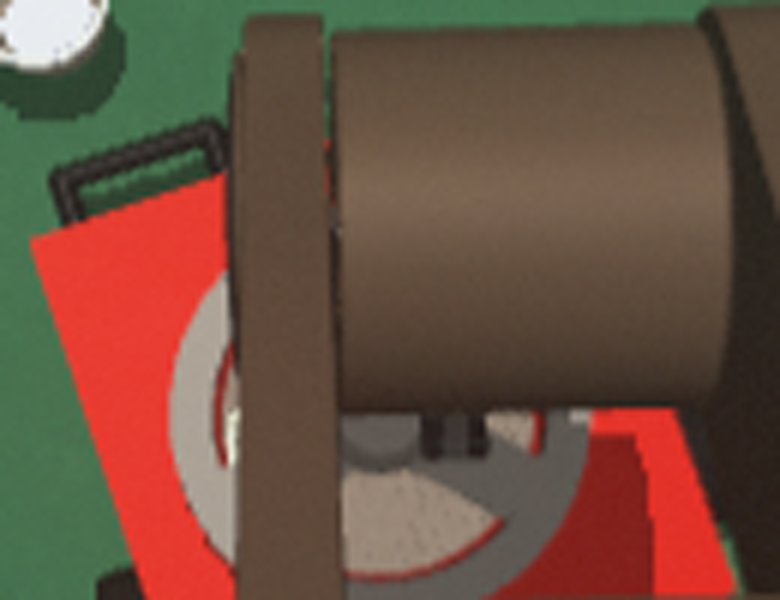

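```bash
cat >> h.py <<'E'
def ov(n,im,th,win,name,s=8,zt=.098,C=(.5695,.0535)):
    """draw web-edge + notch lines of angle th (plate top) for checking"""
    u0,v0,u1,v1=win;c=cv2.resize(im[v0:v1,u0:u1],None,fx=s,fy=s,interpolation=cv2.INTER_CUBIC)
    a=np.radians(th);e=np.array([np.cos(a),np.sin(a)]);m=np.array([-e[1],e[0]])
    for w,r0,r1,col in((.015,.03,.07,(0,255,0)),(-.015,.03,.07,(0,255,0)),(.007,.075,.088,(255,0,255)),(-.007,.075,.088,(255,0,255))):
        P=[np.r_[np.array(C)+e*r+m*w,zt] for r in(r0,r1)]
        p=((proj(n,P)-[u0,v0]+.5)*s).astype(int);cv2.line(c,tuple(map(int,p[0])),tuple(map(int,p[1])),col,1)
    cv2.imwrite("pics/"+name,c)
E
python3 - <<'E'
from h import *
p=ray("scene",[[266.4,193.4]],.098)[0];print(p,np.degrees(np.arctan2(p[1]-.0535,p[0]-.5695)))
s=cv2.imread("pics/scene7.png");ov("scene",s,2,(225,150,295,215),"ov7.png")
E
```

```text
[0.65252673 0.0549734  0.098     ] 1.0166679006589763
```

View pics/ov7.png

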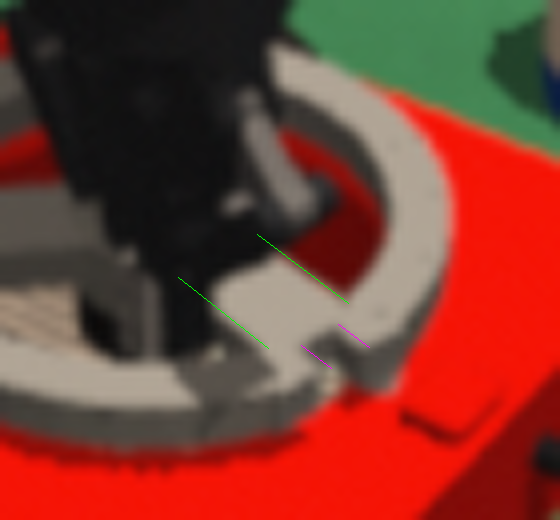

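The notch is at roughly 1-2°, in line with the commanded arc. Slowly on to nominal 13°.

```bash
python3 -m jog '[{"dx":0.0008,"dy":0.0014,"dz":0,"rx":0,"ry":0,"rz":0.035},{"dx":0.0016,"dy":0.0029,"dz":0,"rx":0,"ry":0,"rz":0.07},{"dx":0.0024,"dy":0.0044,"dz":0,"rx":0,"ry":0,"rz":0.105},{"dx":0.0032,"dy":0.0058,"dz":0,"rx":0,"ry":0,"rz":0.14},{"dx":0.0039,"dy":0.0073,"dz":0,"rx":0,"ry":0,"rz":0.175},{"dx":0.0044,"dy":0.0085,"dz":0,"rx":0,"ry":0,"rz":0.201},{"dx":0.0049,"dy":0.0097,"dz":0,"rx":0,"ry":0,"rz":0.227},{"dx":0.0049,"dy":0.0097,"dz":0,"rx":0,"ry":0,"rz":0.227},{"dx":0.0049,"dy":0.0097,"dz":0,"rx":0,"ry":0,"rz":0.227}]'
python3 - <<'E'
from h import *
o=robot.get_obs();R=cv2.Rodrigues(o['ee_rot'])[0];print(o['tcp_pos'],np.degrees(np.arctan2(R[1,0],R[0,0])),o['ft_force'])
s=snap("scene",8);ov("scene",s,14.5,(225,150,295,215),"ov8.png")
E
```

```text
time_s: 9.02
tcp_pos: [0.6147, 0.0379, 0.0481]
ee_rot: [-3.122, -0.353, -0.0]
ft_force: [-0.3, 0.5, 0.1]
opening: 0.001
[0.61466068 0.03794078 0.04808765] 12.886405742790172 [-0.26161594  0.51234337  0.14850701]
```

View pics/ov8.png

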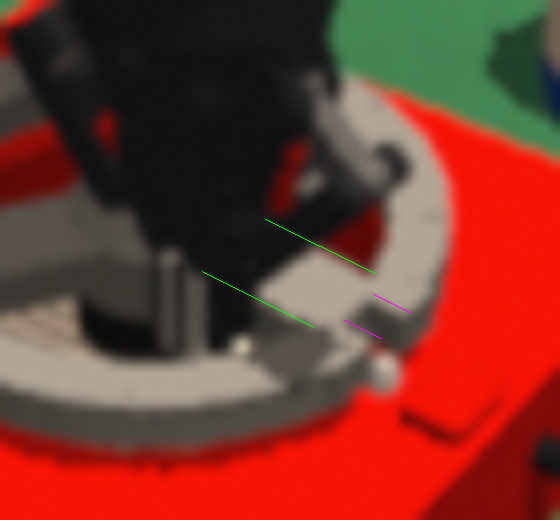

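The notch is near 14-15°, with the pin tip at (385,375) just beyond it. I'll back off gently, go up and aside, and measure from the unobstructed top view.

```bash
python3 -m jog '[{"dx":-0.001,"dy":-0.0018,"dz":0,"rx":0,"ry":0,"rz":0},{"dx":-0.0022,"dy":-0.0036,"dz":0,"rx":0,"ry":0,"rz":0},{"dx":-0.0022,"dy":-0.0036,"dz":0.0,"rx":0,"ry":0,"rz":0},{"dx":-0.0022,"dy":-0.0036,"dz":0.015,"rx":0,"ry":0,"rz":0},{"dx":-0.0022,"dy":-0.0036,"dz":0.04,"rx":0,"ry":0,"rz":0},{"dx":-0.0022,"dy":-0.0036,"dz":0.08,"rx":0,"ry":0,"rz":0},{"dx":-0.002,"dy":-0.0436,"dz":0.1,"rx":0,"ry":0,"rz":0},{"dx":-0.002,"dy":-0.0836,"dz":0.1,"rx":0,"ry":0,"rz":0},{"dx":-0.002,"dy":-0.1236,"dz":0.1,"rx":0,"ry":0,"rz":0},{"dx":-0.002,"dy":-0.1636,"dz":0.1,"rx":0,"ry":0,"rz":0},{"dx":-0.002,"dy":-0.2036,"dz":0.1,"rx":0,"ry":0,"rz":0},{"dx":-0.002,"dy":-0.2036,"dz":0.1,"rx":0,"ry":0,"rz":0},{"dx":-0.002,"dy":-0.2036,"dz":0.1,"rx":0,"ry":0,"rz":0}]'
cat >> h.py <<'E'
def webs(t,C=(.5695,.0535),zt=.098):
    ang,o=grille(t,C0=C,zt=zt)
    for r in(.045,.05,.055,.06,.078,.080,.082,.084):
        v=o[r];sat=v.max(1)-v.min(1);m=(sat<28)&(v.max(1)>110)&(v.max(1)<190)
        d=np.diff(m.astype(int));print(r,[f"{ang[i]:.1f}{'+' if d[i]>0 else '-'}" for i in np.flatnonzero(d)])
E
python3 - <<'E'
from h import *
t=snap("top",9);webs(t);ov("top",t,15,(225,160,312,250),"ov9.png",7)
s=snap("scene",9);ov("scene",s,15,(210,140,290,215),"ovs9.png")
E
```

```text
time_s: 10.15
tcp_pos: [0.6123, -0.1679, 0.148]
ee_rot: [3.122, 0.348, -0.0]
ft_force: [-0.2, 1.1, -0.2]
opening: 0.001
0.045 ['33.8-', '112.2+', '148.8-', '232.8+', '269.8-', '355.0+']
0.05 ['31.5-', '114.5+', '147.2-', '235.3+', '270.2-', '356.8+']
0.055 ['29.5-', '115.8+', '146.2-', '237.5+', '267.5-', '358.8+']
0.06 ['0.8+', '28.2-', '117.0+', '145.0-', '238.8+', '266.8-']
0.078 ['7.0-', '17.5+']
0.08 ['7.5-', '17.0+']
0.082 ['8.0-', '17.2+']
0.084 ['6.8-', '19.2+', '212.2-', '213.5+', '240.3-', '242.0+', '244.0-', '244.8+', '249.3-', '250.8+', '254.2-', '256.5+', '278.8-', '281.8+', '286.2-', '286.5+', '289.2-', '292.0+', '301.0-', '302.0+', '303.0-', '305.2+', '309.2-', '310.2+', '311.8-', '312.8+', '314.0-', '315.2+', '324.8-', '325.8+', '331.8-', '333.0+']
```

View pics/ov9.png

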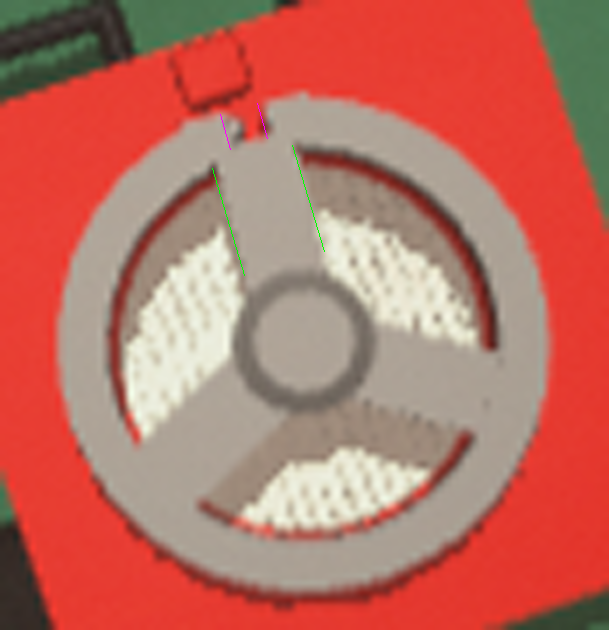

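View pics/ovs9.png

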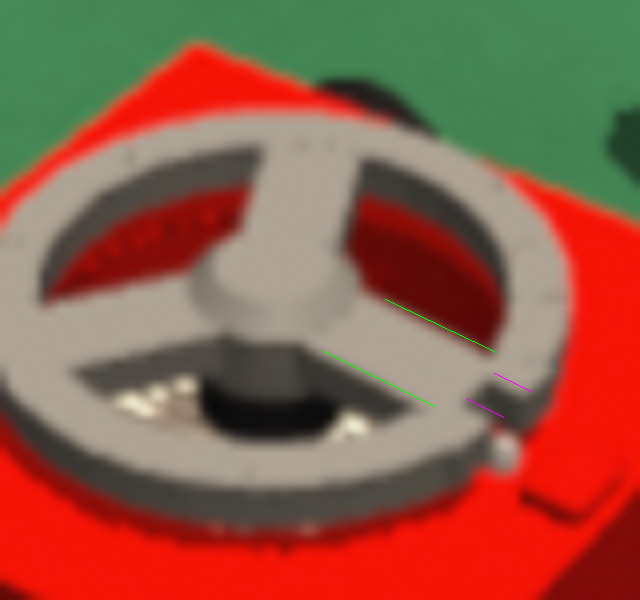

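Run:
```python
from h import *
p=ray("top",[[258.1,177.8]],.0805)[0];print(p,np.degrees(np.arctan2(p[1]-.0535,p[0]-.5695)),np.hypot(p[1]-.0535,p[0]-.5695))
a=np.radians(17.2);P=[.5695+.083*np.cos(a),.0535+.083*np.sin(a),.0805];print(proj("top",[P]),proj("scene",[P]))
C=np.array([.5695,.0535])
o=robot.get_obs();R=cv2.Rodrigues(o['ee_rot'])[0];print(o['tcp_pos'],np.degrees(np.arctan2(R[1,0],R[0,0])))
for th,q in((13,-.030),(13,-.026),(15,-.026),(16.5,-.026),(17.7,-.026),(18.2,-.026)):
    t=np.radians(th);R=np.array([[np.cos(t),-np.sin(t)],[np.sin(t),np.cos(t)]])
    print(th,q,(C+R@[.04 if q>-.03 else .038,q]).round(4))
```

```text
[0.64958517 0.07754676 0.0805    ] 16.71316705135028 0.08361746584909176
[[257.91472673 178.11295972]] [[272.961016   194.13775942]]
[ 0.61235658 -0.165326    0.14792931] 12.907109359196475
13 -0.03 [0.6133 0.0328]
13 -0.026 [0.6143 0.0372]
15 -0.026 [0.6149 0.0387]
16.5 -0.026 [0.6152 0.0399]
17.7 -0.026 [0.6155 0.0409]
18.2 -0.026 [0.6156 0.0413]
```

Averaged over the three webs the notch is at about 12.5°, and the pin is at about 17°, so it needs +4.6°. Going back into the opening and pushing the last bit slowly.

```bash
python3 -m jog '[{"dx":0,"dy":0.04,"dz":0,"rx":0,"ry":0,"rz":0},{"dx":0,"dy":0.08,"dz":0,"rx":0,"ry":0,"rz":0},{"dx":0,"dy":0.12,"dz":0,"rx":0,"ry":0,"rz":0},{"dx":0,"dy":0.16,"dz":0,"rx":0,"ry":0,"rz":0},{"dx":0,"dy":0.19,"dz":0,"rx":0,"ry":0,"rz":0},{"dx":-0.0002,"dy":0.2,"dz":0,"rx":0,"ry":0,"rz":0},{"dx":-0.0002,"dy":0.2,"dz":0,"rx":0,"ry":0,"rz":0},{"dx":-0.0002,"dy":0.2,"dz":0,"rx":0,"ry":0,"rz":0},{"dx":-0.0002,"dy":0.2,"dz":-0.03,"rx":0,"ry":0,"rz":0},{"dx":-0.0002,"dy":0.2,"dz":-0.05,"rx":0,"ry":0,"rz":0},{"dx":-0.0002,"dy":0.2,"dz":-0.065,"rx":0,"ry":0,"rz":0},{"dx":-0.0002,"dy":0.2,"dz":-0.08,"rx":0,"ry":0,"rz":0},{"dx":-0.0002,"dy":0.2,"dz":-0.09,"rx":0,"ry":0,"rz":0},{"dx":-0.0002,"dy":0.2,"dz":-0.1,"rx":0,"ry":0,"rz":0},{"dx":-0.0002,"dy":0.2,"dz":-0.1,"rx":0,"ry":0,"rz":0},{"dx":-0.0002,"dy":0.2,"dz":-0.1,"rx":0,"ry":0,"rz":0}]'
python3 -m jog '[{"dx":0.0007,"dy":0.0012,"dz":0,"rx":0,"ry":0,"rz":0},{"dx":0.0014,"dy":0.0024,"dz":0,"rx":0,"ry":0,"rz":0},{"dx":0.0022,"dy":0.0036,"dz":0,"rx":0,"ry":0,"rz":0.01},{"dx":0.0024,"dy":0.0044,"dz":0,"rx":0,"ry":0,"rz":0.025},{"dx":0.0027,"dy":0.0052,"dz":0,"rx":0,"ry":0,"rz":0.04},{"dx":0.0030,"dy":0.006,"dz":0,"rx":0,"ry":0,"rz":0.055},{"dx":0.0032,"dy":0.0067,"dz":0,"rx":0,"ry":0,"rz":0.07},{"dx":0.0033,"dy":0.0073,"dz":0,"rx":0,"ry":0,"rz":0.08},{"dx":0.0033,"dy":0.0073,"dz":0,"rx":0,"ry":0,"rz":0.08},{"dx":0.0033,"dy":0.0073,"dz":0,"rx":0,"ry":0,"rz":0.08}]'
```

```text
time_s: 11.58
tcp_pos: [0.6124, 0.0339, 0.048]
ee_rot: [-3.122, -0.354, 0.001]
ft_force: [-0.6, 0.2, 0.6]
opening: -0.002
time_s: 12.42
tcp_pos: [0.6157, 0.0417, 0.0481]
ee_rot: [-3.105, -0.479, 0.0]
ft_force: [1.0, 0.8, -0.5]
opening: 0.002
```

Pose reached as planned. Back off, go up and aside, and measure again.

```bash
python3 -m jog '[{"dx":-0.001,"dy":-0.0018,"dz":0,"rx":0,"ry":0,"rz":0},{"dx":-0.0022,"dy":-0.0036,"dz":0,"rx":0,"ry":0,"rz":0},{"dx":-0.0022,"dy":-0.0036,"dz":0.0,"rx":0,"ry":0,"rz":0},{"dx":-0.0022,"dy":-0.0036,"dz":0.015,"rx":0,"ry":0,"rz":0},{"dx":-0.0022,"dy":-0.0036,"dz":0.04,"rx":0,"ry":0,"rz":0},{"dx":-0.0022,"dy":-0.0036,"dz":0.08,"rx":0,"ry":0,"rz":0},{"dx":-0.002,"dy":-0.0436,"dz":0.1,"rx":0,"ry":0,"rz":0},{"dx":-0.002,"dy":-0.0836,"dz":0.1,"rx":0,"ry":0,"rz":0},{"dx":-0.002,"dy":-0.1236,"dz":0.1,"rx":0,"ry":0,"rz":0},{"dx":-0.002,"dy":-0.1636,"dz":0.1,"rx":0,"ry":0,"rz":0},{"dx":-0.002,"dy":-0.2036,"dz":0.1,"rx":0,"ry":0,"rz":0},{"dx":-0.002,"dy":-0.2036,"dz":0.1,"rx":0,"ry":0,"rz":0},{"dx":-0.002,"dy":-0.2036,"dz":0.1,"rx":0,"ry":0,"rz":0}]'
python3 - <<'E'
from h import *
t=snap("top",10);webs(t);ov("top",t,17.2,(225,160,312,250),"ov10.png",7)
s=snap("scene",10);ov("scene",s,17.2,(210,140,290,215),"ovs10.png")
E
```

```text
time_s: 13.5
tcp_pos: [0.6135, -0.1643, 0.148]
ee_rot: [3.106, 0.473, 0.0]
ft_force: [-0.2, 0.8, -0.2]
opening: -0.003
0.045 ['0.0+', '38.8-', '117.5+', '154.2-', '237.0+', '275.3-']
0.05 ['1.8+', '36.2-', '120.2+', '153.2-', '239.0+', '273.5-', '319.5+', '319.8-']
0.055 ['3.5+', '34.8-', '121.5+', '151.5-', '241.2+', '272.2-']
0.06 ['5.2+', '33.2-', '123.0+', '150.2-', '243.5+', '270.0-']
0.078 ['12.5-', '25.5+']
0.08 ['12.0-', '17.0+', '19.8-', '25.5+']
0.082 ['11.8-', '17.8+', '19.2-', '24.8+']
0.084 ['11.8-', '25.2+', '244.8-', '245.0+', '254.2-', '256.2+', '280.0-', '281.5+', '290.0-', '292.0+', '296.5-', '299.2+', '300.8-', '302.2+', '309.5-', '310.0+', '312.0-', '312.8+', '314.0-', '315.0+', '316.5-', '317.5+', '321.8-', '323.8+', '324.8-', '326.0+', '328.0-', '329.2+', '331.8-', '333.5+', '349.2-', '349.8+', '350.2-', '351.0+']
```

View pics/ov10.png

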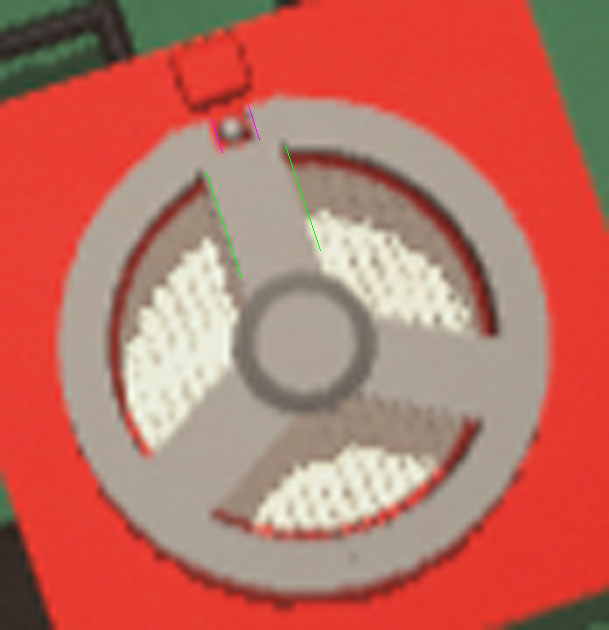

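View pics/ovs10.png

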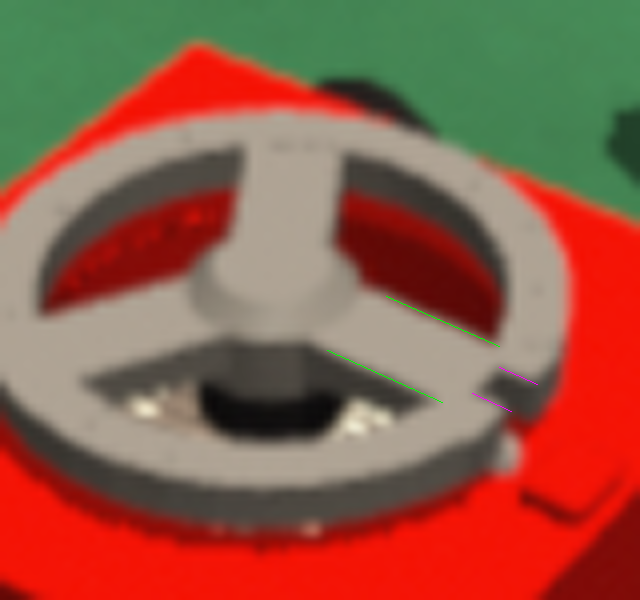

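The pin now stands in the middle of the notch: in the top view it is at (233,128), between the notch edges, and the webs average 17.4°. Going above the hub.

```bash
python3 -m jog '[{"dx":-0.008,"dy":0.04,"dz":0,"rx":0,"ry":0,"rz":0},{"dx":-0.016,"dy":0.08,"dz":0,"rx":0,"ry":0,"rz":0},{"dx":-0.024,"dy":0.12,"dz":0,"rx":0,"ry":0,"rz":0},{"dx":-0.032,"dy":0.16,"dz":0,"rx":0,"ry":0,"rz":0},{"dx":-0.04,"dy":0.2,"dz":0,"rx":0,"ry":0,"rz":0},{"dx":-0.044,"dy":0.2185,"dz":-0.01,"rx":0,"ry":0,"rz":0},{"dx":-0.044,"dy":0.2185,"dz":-0.03,"rx":0,"ry":0,"rz":0},{"dx":-0.044,"dy":0.2185,"dz":-0.05,"rx":0,"ry":0,"rz":0},{"dx":-0.044,"dy":0.2185,"dz":-0.055,"rx":0,"ry":0,"rz":0},{"dx":-0.044,"dy":0.2185,"dz":-0.055,"rx":0,"ry":0,"rz":0},{"dx":-0.044,"dy":0.2185,"dz":-0.055,"rx":0,"ry":0,"rz":0}]'
python3 - <<'E'
from h import *
s=snap("scene",11);crop(s,200,120,300,205,"cs11.png",7)
E
```

```text
time_s: 14.52
tcp_pos: [0.5698, 0.0571, 0.0935]
ee_rot: [-3.105, -0.48, 0.0]
ft_force: [-0.0, 0.2, -0.6]
opening: 0.003
```

View pics/cs11.png

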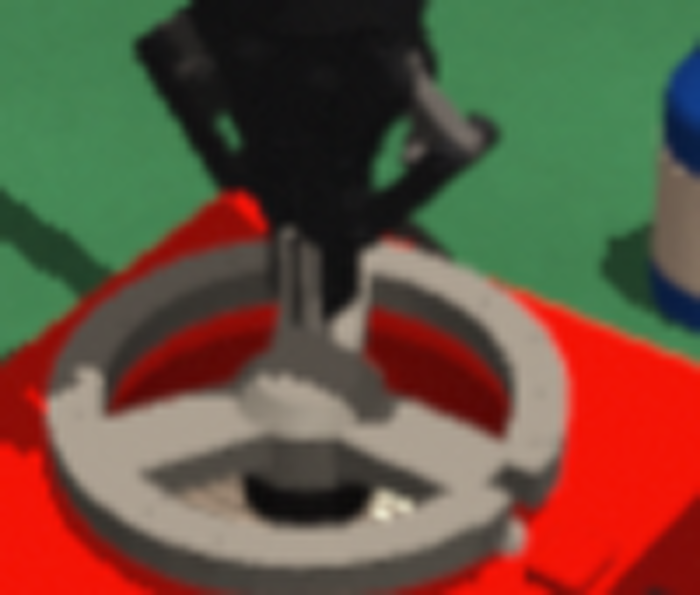

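The fingertips are above the hub, about 3 mm too far in +y. Correcting that and touching down.

```bash
python3 -m jog '[{"dx":0,"dy":-0.003,"dz":0,"rx":0,"ry":0,"rz":0},{"dx":0,"dy":-0.003,"dz":0,"rx":0,"ry":0,"rz":0},{"dx":0,"dy":-0.003,"dz":-0.005,"rx":0,"ry":0,"rz":0},{"dx":0,"dy":-0.003,"dz":-0.009,"rx":0,"ry":0,"rz":0},{"dx":0,"dy":-0.003,"dz":-0.012,"rx":0,"ry":0,"rz":0},{"dx":0,"dy":-0.003,"dz":-0.014,"rx":0,"ry":0,"rz":0},{"dx":0,"dy":-0.003,"dz":-0.014,"rx":0,"ry":0,"rz":0}]'
python3 - <<'E'
from h import *
s=snap("scene",12);crop(s,200,120,300,205,"cs12.png",7)
E
```

```text
time_s: 15.15
tcp_pos: [0.5694, 0.0535, 0.0784]
ee_rot: [-3.105, -0.479, 0.002]
ft_force: [0.2, -0.7, -0.6]
opening: 0.005
```

View pics/cs12.png

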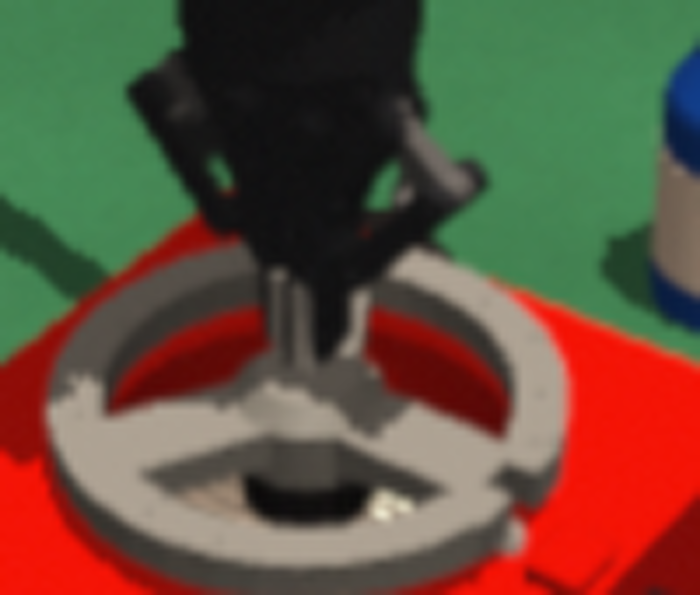

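Close above the hub and centred, with no contact yet. Pressing down in 1 mm rows.

```bash
python3 -m jog '[{"dx":0,"dy":0,"dz":-0.001,"rx":0,"ry":0,"rz":0},{"dx":0,"dy":0,"dz":-0.002,"rx":0,"ry":0,"rz":0},{"dx":0,"dy":0,"dz":-0.003,"rx":0,"ry":0,"rz":0},{"dx":0,"dy":0,"dz":-0.004,"rx":0,"ry":0,"rz":0}]'
python3 -m jog '[{"dx":0,"dy":0,"dz":-0.001,"rx":0,"ry":0,"rz":0},{"dx":0,"dy":0,"dz":-0.002,"rx":0,"ry":0,"rz":0},{"dx":0,"dy":0,"dz":-0.003,"rx":0,"ry":0,"rz":0}]'
python3 -m jog '[{"dx":0,"dy":0,"dz":-0.001,"rx":0,"ry":0,"rz":0},{"dx":0,"dy":0,"dz":-0.002,"rx":0,"ry":0,"rz":0}]'
```

```text
time_s: 15.53
tcp_pos: [0.5699, 0.0536, 0.0751]
ee_rot: [3.105, 0.479, 0.0]
ft_force: [0.2, 0.0, -0.5]
opening: -0.002
time_s: 15.78
tcp_pos: [0.5698, 0.0536, 0.072]
ee_rot: [-3.105, -0.479, 0.0]
ft_force: [-0.7, 0.3, -0.2]
opening: -0.001
time_s: 15.95
tcp_pos: [0.5699, 0.0536, 0.0702]
ee_rot: [-3.105, -0.479, -0.0]
ft_force: [-1.7, 0.0, 5.2]
opening: -0.0
```

```bash
python3 -m jog '[{"dx":0,"dy":0,"dz":-0.001,"rx":0,"ry":0,"rz":0},{"dx":0,"dy":0,"dz":-0.002,"rx":0,"ry":0,"rz":0},{"dx":0,"dy":0,"dz":-0.003,"rx":0,"ry":0,"rz":0}]'
python3 -m jog '[{"dx":0,"dy":0,"dz":-0.001,"rx":0,"ry":0,"rz":0},{"dx":0,"dy":0,"dz":-0.002,"rx":0,"ry":0,"rz":0},{"dx":0,"dy":0,"dz":-0.003,"rx":0,"ry":0,"rz":0}]'
```

```text
time_s: 16.2
tcp_pos: [0.5699, 0.0536, 0.0673]
ee_rot: [3.105, 0.479, 0.0]
ft_force: [-2.6, 0.1, 6.7]
opening: 0.002
time_s: 16.45
tcp_pos: [0.5699, 0.0536, 0.0643]
ee_rot: [3.105, 0.479, 0.0]
ft_force: [-1.8, 0.0, 5.7]
opening: -0.0
```

A steady 6 N over about 7 mm, well past the 1.5 mm gap above the pin tip, so the pin is in the notch. Continuing.

```bash
python3 -m jog '[{"dx":0,"dy":0,"dz":-0.001,"rx":0,"ry":0,"rz":0},{"dx":0,"dy":0,"dz":-0.002,"rx":0,"ry":0,"rz":0},{"dx":0,"dy":0,"dz":-0.003,"rx":0,"ry":0,"rz":0}]'
python3 -m jog '[{"dx":0,"dy":0,"dz":-0.0007,"rx":0,"ry":0,"rz":0},{"dx":0,"dy":0,"dz":-0.0014,"rx":0,"ry":0,"rz":0}]'
```

```text
time_s: 16.7
tcp_pos: [0.5699, 0.0536, 0.0613]
ee_rot: [3.105, 0.479, 0.0]
ft_force: [-1.6, 0.9, 5.6]
opening: -0.003
time_s: 16.87
tcp_pos: [0.5699, 0.0535, 0.0599]
ee_rot: [3.105, 0.479, 0.0]
ft_force: [-1.0, 0.2, 5.6]
opening: 0.004
```

```bash
python3 -m jog '[{"dx":0,"dy":0,"dz":-0.0005,"rx":0,"ry":0,"rz":0},{"dx":0,"dy":0,"dz":-0.001,"rx":0,"ry":0,"rz":0}]'
python3 -m jog '[{"dx":0,"dy":0,"dz":-0.0004,"rx":0,"ry":0,"rz":0},{"dx":0,"dy":0,"dz":-0.0008,"rx":0,"ry":0,"rz":0}]'
```

```text
time_s: 17.03
tcp_pos: [0.5698, 0.0536, 0.0589]
ee_rot: [3.105, 0.479, 0.0]
ft_force: [-2.4, -0.4, 6.3]
opening: 0.001
time_s: 17.2
tcp_pos: [0.5699, 0.0536, 0.0587]
ee_rot: [3.105, 0.479, 0.001]
ft_force: [-8.3, 0.2, 27.2]
opening: 0.0
```

The force jumps to 27 N after about 12 mm of travel, so the grille is home. Lifting straight up and moving aside to check.

```bash
python3 -m jog '[{"dx":0,"dy":0,"dz":0,"rx":0,"ry":0,"rz":0},{"dx":0,"dy":0,"dz":0.002,"rx":0,"ry":0,"rz":0},{"dx":0,"dy":0,"dz":0.006,"rx":0,"ry":0,"rz":0},{"dx":0,"dy":0,"dz":0.02,"rx":0,"ry":0,"rz":0},{"dx":0,"dy":0,"dz":0.05,"rx":0,"ry":0,"rz":0},{"dx":0,"dy":0,"dz":0.09,"rx":0,"ry":0,"rz":0},{"dx":0,"dy":-0.04,"dz":0.11,"rx":0,"ry":0,"rz":0},{"dx":0,"dy":-0.08,"dz":0.11,"rx":0,"ry":0,"rz":0},{"dx":0,"dy":-0.12,"dz":0.11,"rx":0,"ry":0,"rz":0},{"dx":0,"dy":-0.16,"dz":0.11,"rx":0,"ry":0,"rz":0},{"dx":0,"dy":-0.20,"dz":0.11,"rx":0,"ry":0,"rz":0},{"dx":0,"dy":-0.24,"dz":0.11,"rx":0,"ry":0,"rz":0},{"dx":0,"dy":-0.24,"dz":0.11,"rx":0,"ry":0,"rz":0},{"dx":0,"dy":-0.24,"dz":0.11,"rx":0,"ry":0,"rz":0}]'
python3 - <<'E'
from h import *
t=snap("top",13);webs(t,zt=.086);ov("top",t,17.2,(225,160,312,250),"ov13.png",7,zt=.086)
s=snap("scene",13);ov("scene",s,17.2,(200,140,290,215),"ovs13.png",8,zt=.086)
E
```

```text
time_s: 18.37
tcp_pos: [0.5695, -0.1886, 0.1678]
ee_rot: [3.106, 0.473, -0.0]
ft_force: [-0.3, 1.5, 0.3]
opening: 0.002
0.045 ['1.0+', '38.5-', '116.2+', '154.8-', '237.0+', '275.5-']
0.05 ['1.5+', '36.5-', '119.5+', '153.5-', '239.0+', '275.0-', '321.8+', '322.2-']
0.055 ['3.2+', '34.5-', '121.0+', '151.5-', '192.2+', '192.8-', '241.0+', '271.8-', '286.0+', '287.8-']
0.06 ['5.0+', '32.5-', '122.5+', '150.2-', '242.8+', '271.0-']
0.078 ['12.5-', '25.5+']
0.08 ['12.2-', '17.0+', '17.8-', '25.5+']
0.082 ['12.2-', '16.2+', '19.2-', '24.8+']
0.084 ['11.8-', '12.0+', '13.2-', '24.2+', '252.0-', '252.5+', '259.5-', '260.8+', '273.2-', '276.5+', '291.8-', '293.8+', '295.5-', '297.5+', '308.2-', '309.0+', '310.2-', '311.8+', '315.2-', '316.2+', '318.0-', '318.5+', '323.2-', '324.0+', '326.5-', '327.0+', '330.0-', '330.8+', '338.2-', '340.0+', '346.5-', '346.8+', '355.2-', '356.0+', '356.2-', '356.5+', '356.8-', '357.2+']
```

View pics/ov13.png

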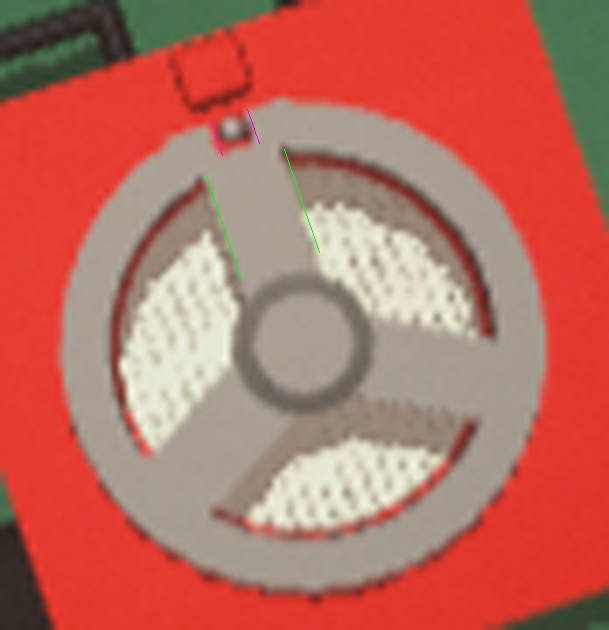

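View pics/ovs13.png

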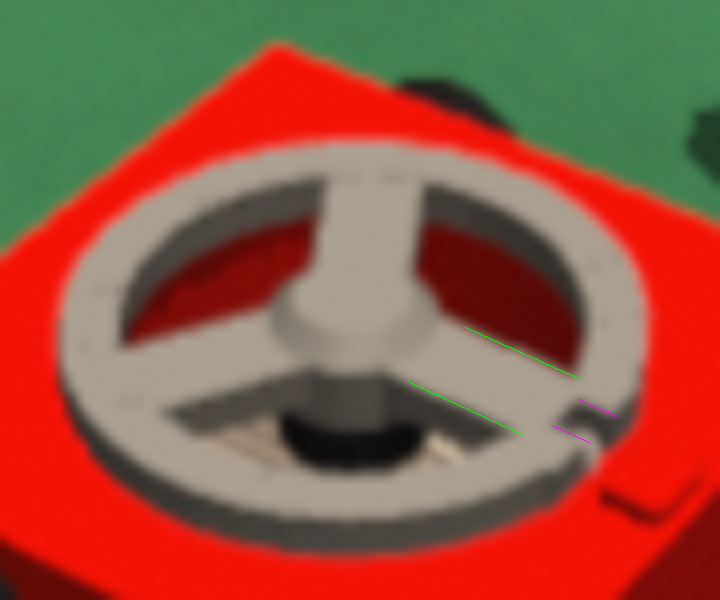

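View pics/scene13.png

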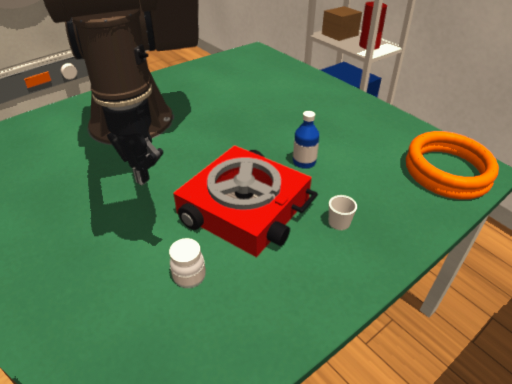

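The grille looks flat with the pin in the notch, and the bystanders haven't moved. I'll check the height quantitatively before handing in.

Run:
```python
from h import *
a=np.linspace(0,2*np.pi,720)
def rows(im):
    hsv=cv2.cvtColor(im,cv2.COLOR_BGR2HSV);g=((hsv[...,1]<90)&(hsv[...,2]>30)).astype(np.uint8)
    w=np.zeros_like(g);w[135:225,200:285]=g[135:225,200:285]
    n,l,st,_=cv2.connectedComponentsWithStats(w);k=1+np.argmax(st[1:,4]);return st[k]
for f in("scene9","scene13"):print(f,rows(cv2.imread(f"pics/{f}.png")))
for z in(.07,.073,.082):
    top=proj("scene",np.c_[.5695+.088*np.cos(a),.0535+.088*np.sin(a),a*0+z+.016]);bot=proj("scene",np.c_[.5695+.088*np.cos(a),.0535+.088*np.sin(a),a*0+z])
    print(z,top[:,1].min(),bot[:,1].max(),bot[:,1].max()-top[:,1].min())
```

```text
scene9 [ 207  150   74   55 2499]
scene13 [ 208  158   72   51 2425]
0.07 157.23567167862902 209.64495781740823 52.40928613877921
0.073 156.28806991608388 208.68039610425419 52.3923261881703
0.082 153.42384001617296 205.76029648910648 52.33645647293352
```

The top and bottom rows of the outline, 158 and 209, match a plate lying on the deck (predicted 157.2 and 209.6). Handing in.

```bash
python3 -c "
from bench import robot
print(robot.get_obs()['time_s'],robot.job_done())"
```

```text
the job is handed in; nothing more can be done
18.4667 None
```

I pushed the grille about 90° round with the shut fingertips in one of its openings until the notch stood over the key pin. Then I pressed the hub down about 12 mm until it was home, moved the hand clear and handed in at 18.5 s.

**Last checks**
- **Pressing:** The force stayed near 6 N all the way down, then jumped to about 27 N at the end stop.
- **Height:** In the scene view the grille's outline spans rows 158 to 209. A grille flat on the deck should span 157.2 to 209.6.
- **Alignment:** The pin sits inside the notch in both views. The three web angles average about 17.4°, against about 17.2° for the pin. One web read about 2° higher than the other two, which I put down to its visible side wall.
- **Bystanders:** They look unmoved in the last scene picture.

**What disagreed**
- **Missed first pass:** My first pushing pass went over the grille without touching it. The pictures showed the real fingertips about 30 mm above the reported TCP; contact with the hub later suggested about 35 mm. I corrected for this and repeated the push.
- **Refused commands:** My first two jog calls were refused with "bad value", before anything had moved.

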